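# Push up the counterweighted guard and push the pad home

## Robot

A 6-joint arm with a two-finger parallel gripper is mounted at the origin on a cart in front of the work surface, level with it; the furniture and walls round the work are solid. World frame = base frame: x ahead of the robot, y to its left, z up, the work surface at z = 0. Lengths are in m, angles in rad, forces in N, time in s.
With the tool pointing down it reaches from about 0.35 to 0.85 m from the base axis. Payload 8.1 kg.
Tool frame: the origin (TCP) lies at the very end of the fingers, on their centre line; the grasp point (between the pads) lies 19 mm behind it (grip_depth is the distance from the TCP to the grasp point, in m); z points along the fingers, y is the line along which they close (so a half turn about z gives the same grasp; the last joint's range is limited). The gripper opens to 93 mm and grips with 3 to 60 N. Pads are 15 mm wide; open, the fingers measure 128 mm over their backs; the gripper's body (75 mm by 188 mm) begins 65 mm behind the grasp point.
Start: joints at [-1.319, 0.13, 1.488, -0, 1.523, -0.085], TCP at [0.198, -0.566, 0.219] pointing down, gripper open.
Joint ranges: [-2.96, 2.96], [-0.89, 2.26], [0.02, 2.5], [-1.34, 4.48], [0, 2.73], [-2.66, 2.66]. Speed limits (rad/s): [2.39, 2.39, 2.79, 3.14, 3.14, 3.14].

## Interface

Orientations are given as a rotation vector (axis times angle).
In Python, from workcell import get_state, grab_frame, finish_job, grip_depth gives the robot as it stands.
- The arm moves only by the shell command python3 -m jog 'ROWS'. ROWS is JSON, a list of rows, each an object of numbers: "dx", "dy", "dz": the shift along the world's x, y, z in m; "ax", "ay", "az": the turn, a rotation vector about the world's x, y, z in rad; "gripper": the opening, from 0 (shut) to 1 (fully open). In form: [{"dx": .., "dy": .., "dz": .., "ax": .., "ay": .., "az": .., "gripper": ..}, ...]. A call has 1 to 5 rows; each row is the pose to reach, as a shift and turn from the pose commanded when the call began; what a row does not reach only later rows make up. A row lasts 1/12 s, in which the tool goes at most 41.7 mm and 7.16 degrees, less where a joint would pass 70% of its speed; a pose out of reach is approached as far as the arm can. A call with a gripper value outside its range is refused whole. The fingers move at their own pace and stop on an object; the grip force is fixed at half the most. Time passes only in rows, so rows that repeat a pose let the fingers close. It gives the time, the measured TCP pose, the force, the opening and the grip force at its end, in the units of the state.
- get_state(): the state, without advancing time (a new reading comes with each control period).
- grab_frame(name): name is "scene" or "side" or "wrist"; returns a dict with "pixels" (400x640x3 uint8, blue, green, red), "fx", "fy", "cx", "cy" (pixels), "xyz" and "rotation" of the camera in the world; the wrist camera has in their place "tool_from_camera" (4x4, takes a point from camera to tool coordinates, whose origin is the TCP and whose axes are the flange's). Camera axes: x right, y down, z forward; pixel columns grow to the right and rows downward; lengths in m; the calibration is good to about 2 mm. A picture is of the moment at which its call begins: read the wrist's pose just before it. There is no depth.
- finish_job(): hands the job in; it is judged then, once.
The state is a dict: "time": time; "q": joint angles; "joint_vel": joint speeds; "joint_efforts": joint torques, N m; "tcp_pos": TCP position; "eef_rot": TCP orientation; "wrist_force": force on the tool from outside, world axes, zero at the start; "moment": the same for the moment, N m; "grip_width": finger opening in m; "gripper_force": force on a finger pad.
Only numpy, scipy, OpenCV 4.12 (cv2) and the standard library are available. Lean on these libraries where they do the work, as an engineer would, in place of code of your own. Each camera call takes 0.05 s, during which the arm holds its last target. There are 200 camera calls.

## Task

With the fingers, push the red and white guard arm up past its balance point so that it falls over to the left and stays raised by itself. Then push the yellow note pad along the bed, between the white lines, until its far edge sits flush against the aluminium back gauge. Only push: do not lift the pad, and leave everything else where it is.

Things in the scene. Friction and masses are not known exactly. Their poses are not given: they have to be found in the camera images.
- bed: grey bed of a pad finishing station, fixed to the worktop, top 10 mm above it. Origin: on the worktop under the lane's middle, in the guard arm's plane; x along the lane to the back gauge (away from the robot at yaw 0), y left, z up. Bed: x -135..65, y -90..210 mm. White lane lines at y = -60 and 60. The arm's fork is left of the lane, round y = 150 (x -24..24, 77 mm tall)
- gauge (a point): middle of the lane face of the back gauge, an upright aluminium strip across the lane's end, at bed x = 40, y = 0 mm, 25 mm above the worktop; the strip is 180 mm long in y, 12 mm thick, and its top is 40 mm above the worktop. Axes as the bed
- pivot (a point): point on the guard arm's hinge axis, which runs along the bed's x; at bed x 0, y 150, z 60 mm, axes as the bed
- guard (a joint): swing of the guard arm (0.55 kg, counterweighted, damped) about the pivot, rad: 0 = down across the lane (start); grows as it is pushed up and over to the left (bed +y); end stop 1.9. Let go below about 0.7 rad it falls back to 0, beyond that it falls over slowly to 1.9 in 1 to 3 s and stays. Raised it all stands left of bed y = 125 mm
- boom (a point): free end of the red and white boom (14 mm thick in x, 16 mm high). Arm down: it runs level from the pivot to here, at bed x 0, y -40, z 54 mm (underside 46 mm above the worktop), and a clear plate, 5 mm thick, bed y -40..47, hangs from it to 20 mm above the worktop and bars the lane. Axes turn with the arm
- grip_rod (a point): middle of the arm's black grip rod, 16 mm diameter, along bed x from -75 to 10 mm (this point at -45), on a steel stalk (12 mm diameter, x = 0) upright on the boom. Arm down: at bed y 40, z 125 mm, 128 mm from the hinge axis. Pushed left (bed +y) with 1 to 3 N it swings up and over about the axis: straight above the pivot, at z 188 mm, at 1.04 rad
- note_pad: yellow pad of sticky notes, 50x50 mm, a firm block 18 mm high (curled top sheets to 24 mm), about 0.09 kg, loose on the bed in the lane, on the robot's side of the guard, turned up to 0.12 rad. Origin: centre of its underside; x as the bed's, z up. Against the gauge its origin is at bed x = 15 mm
- clip: red bulldog clip, 43x41x17 mm, lying on the bed left of the lane. Origin: centre of its underside. A bystander, to be left alone
- eraser: pink eraser, 20x44x12 mm, lying on the bed left of the lane. Origin: centre of its underside. A bystander, to be left alone
- roll: roll of white labels, 44 mm across and 30 mm tall, lying on the worktop right of the bed. Origin: centre of its underside. A bystander, to be left alone
- marker: white marker with a blue cap, 17x132x19 mm, lying on the worktop to the right. Origin: centre of its underside. A bystander, to be left alone
- calculator: dark calculator, 125x74x16 mm, lying on the worktop to the left. Origin: centre of its underside. A bystander, to be left alone
Things that resemble listed ones, but are neither listed nor needed, are in the scene too. Of the things that look like the note_pad, the middle-sized one is meant.

How it is judged:
By the outcome, as a careful person would: the job done as asked, in the order asked, and still so for the second after the job is handed in, with the robot touching nothing.
It also fails if it takes over 56 s, if anything falls off the work surface, if the arm or the gripper's body presses on something with over 40 N, if the wrist force passes 120 N, or if a joint passes its speed limit or range.

## Working session

There is one attempt and no reset: what is moved stays moved. The work goes in short steps, Python scripts to look and compute and a shell command to move; the robot and the scene stay as the last step left them, time stands still between calls to the robot, and variables do not carry over. Pictures are saved under pics/ and viewed, at most 10 in all, crops included, and the job is handed in when it is done.

```bash
mkdir -p pics; cat > h.py <<'E'
import numpy as np, cv2
from scipy.spatial.transform import Rotation as R
from workcell import get_state, grab_frame
def rot(r):
    r=np.array(r,float); return r if r.shape==(3,3) else R.from_rotvec(r).as_matrix() if r.size==3 else R.from_quat(r).as_matrix()
def cam(n):
    s=get_state(); f=grab_frame(n)
    if 'tool_from_camera' in f:
        T=np.array(f['tool_from_camera']); Rt=rot(s['eef_rot']); f['R']=Rt@T[:3,:3]; f['p']=np.array(s['tcp_pos'])+Rt@T[:3,3]
    else: f['R']=rot(f['rotation']); f['p']=np.array(f['xyz'])
    return f
def ray(f,u,v):
    return f['R']@np.array([(u-f['cx'])/f['fx'],(v-f['cy'])/f['fy'],1])
def plane(f,u,v,z):
    d=ray(f,u,v); return f['p']+d*(z-f['p'][2])/d[2]
def proj(f,P):
    c=f['R'].T@(np.array(P)-f['p']); return f['fx']*c[0]/c[2]+f['cx'],f['fy']*c[1]/c[2]+f['cy']
E
python3 - <<'E'
from h import *
import pickle
for n in('scene','side'):
    f=cam(n); cv2.imwrite(f'pics/{n}0.png',f['pixels']); pickle.dump(f,open(n+'.pkl','wb')); print(n,f['p'],f['R'].round(3).tolist(),f['fx'])
s=get_state();print(s['time'],s['eef_rot'])
E
```

```text
scene [-0.288122    0.57113762  1.26852046] [[-0.538, -0.64, 0.549], [-0.843, 0.417, -0.34], [-0.011, -0.645, -0.764]] 450.23491498922414
side [ 0.36001239 -0.90249093  0.98299779] [[0.986, -0.101, 0.129], [-0.163, -0.677, 0.718], [0.015, -0.729, -0.684]] 425.1203046027053
0.1 [-3.09548355e+00 -5.26216940e-01  2.27728913e-04]
```

View pics/scene0.png

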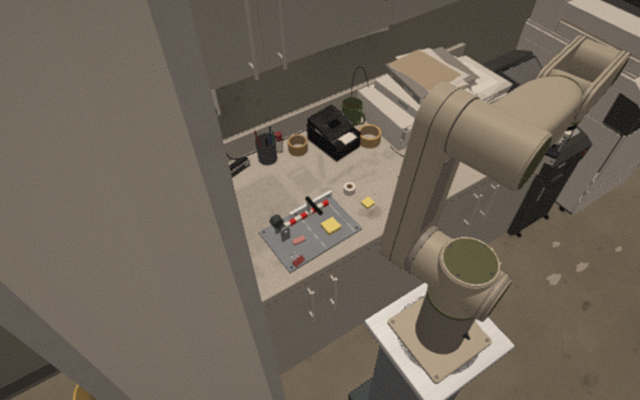

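View pics/side0.png

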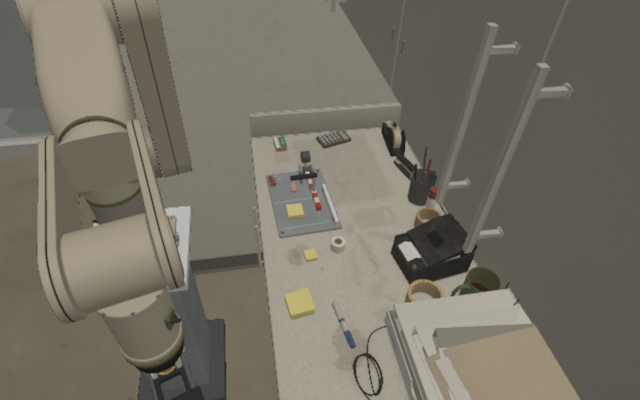

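The scene view shows the bed around (310,230). The side view shows it around (303,203), with the guard arm running from (306,160) to (318,205). There are three yellow pads in the side view: (295,211) on the bed, a small one at (311,255) and a large one at (300,302). The one on the bed is middle-sized and in the lane, so it fits. I'll confirm that in a crop.

```bash
python3 - <<'E'
from h import *
import pickle
a=pickle.load(open('side.pkl','rb'))['pixels'][135:325,250:380]
b=pickle.load(open('scene.pkl','rb'))['pixels'][180:275,250:390]
A=cv2.resize(a,None,fx=3,fy=3,interpolation=2);B=cv2.resize(b,None,fx=2.9,fy=2.9,interpolation=2)
c=np.zeros((570,800,3),np.uint8);c[:,:390]=A;c[:B.shape[0],392:392+B.shape[1]]=B[:,:408];cv2.imwrite('pics/crop.png',c)
for n in('side','scene'):
    f=pickle.load(open(n+'.pkl','rb'));h=cv2.cvtColor(f['pixels'],40)
    m=cv2.inRange(h,(22,90,90),(35,255,255))
    k,_,st,ce=cv2.connectedComponentsWithStats(m)
    for i in range(1,k):
        if st[i,4]>30:print(n,st[i],ce[i].round(1),plane(f,*ce[i],.026).round(3))
E
```

```text
side [287 204  17  15 204] [294.5 211.1] [0.483 0.054 0.026]
side [304 249  13  12 117] [310.  254.8] [ 0.502 -0.13   0.026]
side [285 288  30  31 623] [299.3 303.4] [ 0.448 -0.287  0.026]
scene [362 197  12  11  81] [367.4 202.4] [ 0.495 -0.106  0.026]
scene [321 217  20  18 199] [330.3 225.4] [0.482 0.061 0.026]
scene [445 239  52  44 611] [470.2 260.5] [ 0.119 -0.239  0.026]
```

View pics/crop.png

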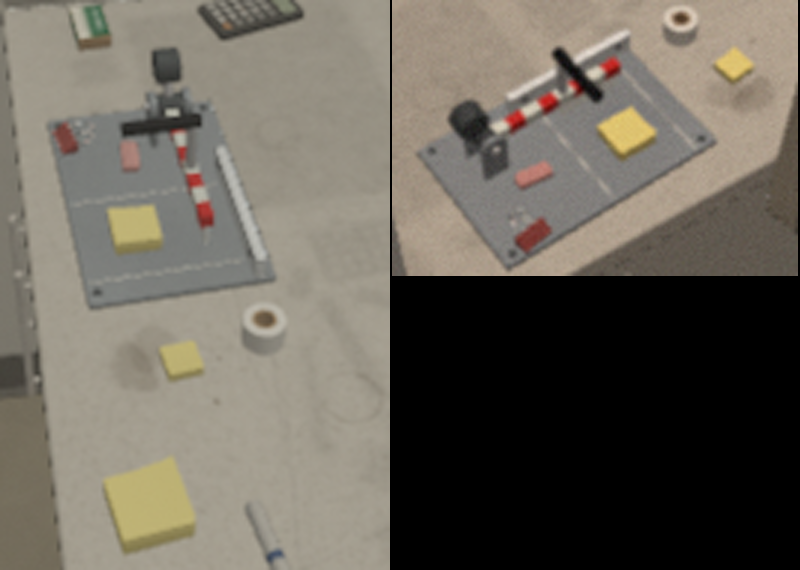

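The crop confirms it: the middle-sized pad lies in the lane on the robot's side of the guard (crop px (135,228) and (627,132)). The black grip rod runs (122,129) to (200,120). Next I'll fit the bed pose.

```bash
python3 - <<'E'
from h import *
import pickle
S=pickle.load(open('side.pkl','rb'));C=pickle.load(open('scene.pkl','rb'))
obs=[(S,280,237,-135,-90),(C,361.7,229,-135,-90),(S,266.3,175.7,-135,210),(C,290.7,272.4,-135,210),(S,341,227.7,65,-90),(C,259.3,232.8,65,210)]
W=np.array([plane(f,u,v,.01)[:2] for f,u,v,_,_ in obs]);B=np.array([o[3:] for o in obs])/1000
print(W.round(3))
Wc,Bc=W-W.mean(0),B-B.mean(0)
w=(Wc[:,0]+1j*Wc[:,1]);b=(Bc[:,0]+1j*Bc[:,1]);yaw=np.angle(np.sum(w*b.conj()))
r=R.from_euler('z',yaw).as_matrix()[:2,:2];o=W.mean(0)-r@B.mean(0)
print('yaw',yaw,'o',o,'res',(W-(B@r.T+o)).round(3).tolist())
np.save('bed.npy',[*o,yaw])
T=lambda x,y:(r@[x,y]+o).round(3)
print('rod ends',T(-.075,.04),T(.01,.04),'from img',[plane(f,u,v,.125).round(3)[:2] for f,u,v in((S,290.7,178),(C,321.7,213.4),(S,316.7,175),(C,306.9,197.9))])
for p in((.483,.054),(.482,.061)):print('pad bed',r.T@(np.array(p)-o))
s=get_state();print(s['tcp_pos'],rot(s['eef_rot']).round(3).tolist(),s['grip_width'],grab_frame('wrist')['tool_from_camera'])
E
```

```text
[[ 0.425 -0.035]
 [ 0.42  -0.028]
 [ 0.41   0.261]
 [ 0.404  0.264]
 [ 0.618 -0.025]
 [ 0.599  0.276]]
yaw 0.055584387583194846 o [0.55108038 0.06255261] res [[0.004, -0.0], [-0.001, 0.007], [0.006, -0.004], [-0.0, -0.001], [-0.003, -0.001], [-0.006, 0.0]]
rod ends [0.474 0.098] [0.559 0.103] from img [array([0.478, 0.101]), array([0.476, 0.098]), array([0.561, 0.103]), array([0.558, 0.104])]
pad bed [-0.06845039 -0.00475714]
pad bed [-0.06905995  0.0022876 ]
[ 0.1981651  -0.56577107  0.21768054] [[0.944, 0.33, -0.0], [0.33, -0.944, 0.002], [0.0, -0.002, -1.0]] 0.09331741945523152 [[ 1.27610926e-03 -9.66269128e-01 -2.57531249e-01  7.16983216e-02]
 [ 9.99999145e-01  1.15993522e-03  6.03028073e-04 -6.09919142e-04]
 [-2.83967844e-04 -2.57531799e-01  9.66269782e-01 -1.66207259e-01]
 [ 0.00000000e+00  0.00000000e+00  0.00000000e+00  1.00000000e+00]]
```

```bash
R='' 
python3 -m jog '[{"dx":0.017,"dy":0.036,"az":-0.1,"gripper":0},{"dx":0.034,"dy":0.072,"az":-0.2,"gripper":0},{"dx":0.051,"dy":0.108,"az":-0.28,"gripper":0},{"dx":0.068,"dy":0.144,"az":-0.28,"gripper":0},{"dx":0.085,"dy":0.18,"az":-0.28,"gripper":0}]'
python3 -m jog '[{"dx":0.017,"dy":0.036,"gripper":0},{"dx":0.034,"dy":0.072,"gripper":0},{"dx":0.051,"dy":0.108,"gripper":0},{"dx":0.068,"dy":0.144,"gripper":0},{"dx":0.085,"dy":0.18,"gripper":0}]'
python3 -m jog '[{"dx":0.017,"dy":0.036,"gripper":0},{"dx":0.034,"dy":0.072,"gripper":0},{"dx":0.051,"dy":0.108,"gripper":0},{"dx":0.068,"dy":0.144,"gripper":0},{"dx":0.085,"dy":0.18,"gripper":0}]'
```

```text
validation failed for argument at $[0]...
validation failed for argument at $[0]...
validation failed for argument at $[0]...
```

```bash

python3 -m jog '[{"dx":0.017,"dy":0.036,"dz":0.0,"ax":0.0,"ay":0.0,"az":-0.1,"gripper":0.0},{"dx":0.034,"dy":0.072,"dz":0.0,"ax":0.0,"ay":0.0,"az":-0.2,"gripper":0.0},{"dx":0.051,"dy":0.108,"dz":0.0,"ax":0.0,"ay":0.0,"az":-0.28,"gripper":0.0},{"dx":0.068,"dy":0.144,"dz":0.0,"ax":0.0,"ay":0.0,"az":-0.28,"gripper":0.0},{"dx":0.085,"dy":0.18,"dz":0.0,"ax":0.0,"ay":0.0,"az":-0.28,"gripper":0.0}]'
```

```text
time: 0.57
tcp_pos: [0.2835, -0.3845, 0.2181]
eef_rot: [-3.14, -0.087, 0.0]
wrist_force: [0.5, -0.6, -0.6]
grip_width: 0.0644
gripper_force: 0.0
```

```bash

python3 -m jog '[{"dx":0.017,"dy":0.036,"dz":0.0,"ax":0.0,"ay":0.0,"az":0.0,"gripper":0.0},{"dx":0.034,"dy":0.072,"dz":0.0,"ax":0.0,"ay":0.0,"az":0.0,"gripper":0.0},{"dx":0.051,"dy":0.108,"dz":0.0,"ax":0.0,"ay":0.0,"az":0.0,"gripper":0.0},{"dx":0.068,"dy":0.144,"dz":0.0,"ax":0.0,"ay":0.0,"az":0.0,"gripper":0.0},{"dx":0.085,"dy":0.18,"dz":0.0,"ax":0.0,"ay":0.0,"az":0.0,"gripper":0.0}]'
python3 -m jog '[{"dx":0.017,"dy":0.036,"dz":0.0,"ax":0.0,"ay":0.0,"az":0.0,"gripper":0.0},{"dx":0.034,"dy":0.072,"dz":0.0,"ax":0.0,"ay":0.0,"az":0.0,"gripper":0.0},{"dx":0.051,"dy":0.108,"dz":0.0,"ax":0.0,"ay":0.0,"az":0.0,"gripper":0.0},{"dx":0.068,"dy":0.13,"dz":0.0,"ax":0.0,"ay":0.0,"az":0.0,"gripper":0.0},{"dx":0.08,"dy":0.13,"dz":0.0,"ax":0.0,"ay":0.0,"az":0.0,"gripper":0.0}]'
python3 - <<'E'
from h import *
import pickle
f=cam('wrist');pickle.dump(f,open('wrist.pkl','wb'));cv2.imwrite('pics/w1.png',f['pixels'])
s=get_state();print(s['time'],s['tcp_pos'],s['grip_width'])
E
```

```text
time: 0.98
tcp_pos: [0.3685, -0.2044, 0.2185]
eef_rot: [3.14, 0.089, 0.0]
wrist_force: [0.3, -0.5, 0.2]
grip_width: 0.0308
gripper_force: 0.0
time: 1.4
tcp_pos: [0.4492, -0.0721, 0.2186]
eef_rot: [-3.139, -0.096, -0.001]
wrist_force: [-0.4, -0.5, 0.2]
grip_width: 0.001
gripper_force: 0.0
1.45 [ 0.45041359 -0.07383277  0.21846954] 0.0006316156164981933
```

View pics/w1.png

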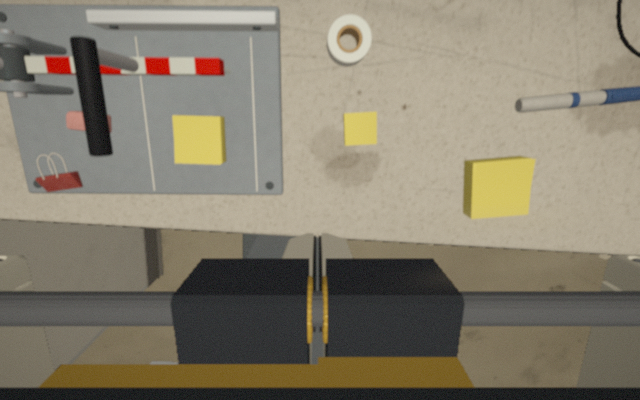

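The wrist view shows the bed, with its right near corner at (281,194) and left near corner at (28,192). The gauge front edge is at about y=24, the pad is at (172..225,115..165), the rod runs (88,38) to (100,154), and the boom end is at (222,67). I'll refine positions from this.

```bash
python3 - <<'E'
from h import *
import pickle
f=pickle.load(open('wrist.pkl','rb'))
obs=[(281,194,-135,-90,10),(28,192,-135,210,10),(279.5,7,65,-90,10),(275,12,40,-90,40),(88,10.5,40,90,40)]
obs[3]=(275,11,52,-90,40);obs[4]=(88,11,52,90,40)
W=np.array([plane(f,u,v,z/1000)[:2] for u,v,_,_,z in obs]);B=np.array([o[2:4] for o in obs])/1000
Wc,Bc=W-W.mean(0),B-B.mean(0)
w=Wc[:,0]+1j*Wc[:,1];b=Bc[:,0]+1j*Bc[:,1];yaw=np.angle(np.sum(w*b.conj()))
r=R.from_euler('z',yaw).as_matrix()[:2,:2];o=W.mean(0)-r@B.mean(0)
print('yaw',yaw,'o',o,'res mm',((W-(B@r.T+o))*1000).round(1).tolist())
np.save('bed2.npy',[*o,yaw])
h=cv2.cvtColor(f['pixels'],40);m=cv2.inRange(h,(22,90,90),(35,255,255));m[:,:150]=0;m[:,240:]=0
c=max(cv2.findContours(m,0,2)[0],key=cv2.contourArea);bx=cv2.boxPoints(cv2.minAreaRect(c));print(bx.round().tolist())
Q=np.array([plane(f,*p,.029)[:2] for p in bx]);print('pad bed',((Q-o)@r*1000).round(1).tolist(),((Q.mean(0)-o)@r*1000).round(1))
print('rod',[((plane(f,u,v,.125)[:2]-o)@r*1000).round(1) for u,v in((89,38),(100,154))])
print('boom',((plane(f,222,67,.062)[:2]-o)@r*1000).round(1))
print('start target',r@[-.062,-.012]+o,r@[-.062,.12]+o)
E
```

```text
yaw 0.049565419997613235 o [0.55481404 0.06440001] res mm [[2.2, 1.9], [0.9, -1.1], [-1.2, 0.2], [-0.0, 1.4], [-2.0, -2.4]]
[[172.0, 115.0], [225.0, 115.0], [225.0, 164.0], [172.0, 164.0]]
pad bed [[-44.2, 22.7], [-43.5, -32.9], [-95.2, -29.8], [-95.9, 27.9]] [-69.7  -3. ]
rod [array([10. , 36.3]), array([-73.8,  41.5])]
boom [ -0.6 -41.6]
start target [0.49348473 0.04934295] [0.48694477 0.18118083]
```

```bash

python3 -m jog '[{"dx":0.012,"dy":0.035,"dz":0.0,"ax":0.0,"ay":0.0,"az":0.0,"gripper":0.0},{"dx":0.024,"dy":0.07,"dz":0.0,"ax":0.0,"ay":0.0,"az":0.0,"gripper":0.0},{"dx":0.036,"dy":0.105,"dz":0.0,"ax":0.0,"ay":0.0,"az":0.0,"gripper":0.0},{"dx":0.043,"dy":0.12,"dz":-0.03,"ax":0.0,"ay":0.0,"az":0.0,"gripper":0.0},{"dx":0.043,"dy":0.12,"dz":-0.06,"ax":0.0,"ay":0.0,"az":0.0,"gripper":0.0}]'
python3 -m jog '[{"dx":0.0,"dy":0.0,"dz":-0.03,"ax":0.0,"ay":0.0,"az":0.0,"gripper":0.0},{"dx":0.0,"dy":0.0,"dz":-0.053,"ax":0.0,"ay":0.0,"az":0.0,"gripper":0.0},{"dx":0.0,"dy":0.0,"dz":-0.053,"ax":0.0,"ay":0.0,"az":0.0,"gripper":0.0}]'
```

```text
time: 1.87
tcp_pos: [0.4936, 0.0464, 0.1599]
eef_rot: [-3.139, -0.093, -0.008]
wrist_force: [-0.2, -0.2, -0.3]
grip_width: 0.0003
gripper_force: 0.0
time: 2.12
tcp_pos: [0.4868, 0.0434, 0.0998]
eef_rot: [-3.14, -0.089, 0.015]
wrist_force: [-1.2, -0.2, -0.6]
grip_width: 0.0007
gripper_force: 0.0
```

```bash

python3 -m jog '[{"dx":0.0,"dy":0.012,"dz":0.0,"ax":0.0,"ay":0.0,"az":0.0,"gripper":0.0},{"dx":0.0,"dy":0.022,"dz":0.0,"ax":0.0,"ay":0.0,"az":0.0,"gripper":0.0},{"dx":-0.001,"dy":0.032,"dz":0.002,"ax":0.0,"ay":0.0,"az":0.0,"gripper":0.0},{"dx":-0.001,"dy":0.039,"dz":0.01,"ax":0.0,"ay":0.0,"az":0.0,"gripper":0.0},{"dx":-0.002,"dy":0.046,"dz":0.018,"ax":0.0,"ay":0.0,"az":0.0,"gripper":0.0}]'
python3 -m jog '[{"dx":0.0,"dy":0.007,"dz":0.008,"ax":0.0,"ay":0.0,"az":0.0,"gripper":0.0},{"dx":0.0,"dy":0.014,"dz":0.014,"ax":0.0,"ay":0.0,"az":0.0,"gripper":0.0},{"dx":-0.001,"dy":0.021,"dz":0.02,"ax":0.0,"ay":0.0,"az":0.0,"gripper":0.0},{"dx":-0.001,"dy":0.028,"dz":0.025,"ax":0.0,"ay":0.0,"az":0.0,"gripper":0.0},{"dx":-0.002,"dy":0.035,"dz":0.029,"ax":0.0,"ay":0.0,"az":0.0,"gripper":0.0}]'
```

```text
time: 2.53
tcp_pos: [0.4906, 0.0892, 0.1265]
eef_rot: [3.137, 0.09, 0.005]
wrist_force: [0.9, -10.6, 6.0]
grip_width: 0.0004
gripper_force: 5.5
time: 2.95
tcp_pos: [0.4884, 0.1258, 0.1551]
eef_rot: [-3.14, -0.09, -0.005]
wrist_force: [0.8, -1.2, 0.9]
grip_width: 0.0005
gripper_force: 0.7
```

```bash

python3 -m jog '[{"dx":0.0,"dy":0.01,"dz":0.003,"ax":0.0,"ay":0.0,"az":0.0,"gripper":0.0},{"dx":-0.001,"dy":0.02,"dz":0.006,"ax":0.0,"ay":0.0,"az":0.0,"gripper":0.0},{"dx":-0.001,"dy":0.03,"dz":0.008,"ax":0.0,"ay":0.0,"az":0.0,"gripper":0.0},{"dx":-0.002,"dy":0.04,"dz":0.01,"ax":0.0,"ay":0.0,"az":0.0,"gripper":0.0},{"dx":-0.002,"dy":0.05,"dz":0.01,"ax":0.0,"ay":0.0,"az":0.0,"gripper":0.0}]'
python3 - <<'E'
from h import *
fs=[cam(n)['pixels'] for n in('side','scene')]
A=cv2.resize(fs[0][135:250,250:380],None,fx=3,fy=3);B=cv2.resize(fs[1][180:275,250:380],None,fx=3,fy=3)
cv2.imwrite('pics/g1.png',np.hstack([A,np.vstack([B,np.zeros((60,390,3),np.uint8)])]))
E
```

```text
time: 3.37
tcp_pos: [0.485, 0.1761, 0.1626]
eef_rot: [-3.14, -0.09, 0.001]
wrist_force: [-0.6, -0.8, 1.1]
grip_width: 0.0006
gripper_force: 0.1
```

View pics/g1.png

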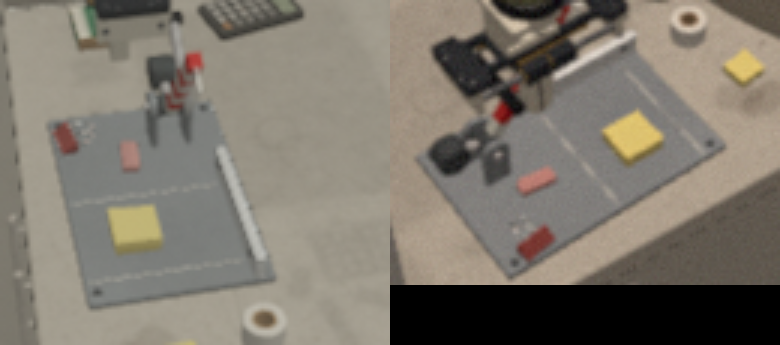

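The guard is up past vertical and tipping left; the pad hasn't moved. I'll retreat behind the pad.

```bash

python3 -m jog '[{"dx":-0.013,"dy":-0.03,"dz":0.0,"ax":0.0,"ay":0.0,"az":0.0,"gripper":0.2},{"dx":-0.027,"dy":-0.06,"dz":0.0,"ax":0.0,"ay":0.0,"az":0.0,"gripper":0.2},{"dx":-0.04,"dy":-0.09,"dz":0.0,"ax":0.0,"ay":0.0,"az":0.0,"gripper":0.2},{"dx":-0.052,"dy":-0.121,"dz":0.0,"ax":0.0,"ay":0.0,"az":0.0,"gripper":0.2},{"dx":-0.052,"dy":-0.121,"dz":-0.03,"ax":0.0,"ay":0.0,"az":0.0,"gripper":0.2}]'
python3 - <<'E'
from h import *
import time
f=cam('wrist');cv2.imwrite('pics/w2.png',f['pixels'])
s=get_state();print(s['time'],s['tcp_pos'],s['grip_width'])
ox,oy,yaw=np.load('bed2.npy');o=np.array([ox,oy]);r=R.from_euler('z',yaw).as_matrix()[:2,:2]
h=cv2.cvtColor(f['pixels'],40);m=cv2.inRange(h,(22,90,90),(35,255,255))
for c in cv2.findContours(m,0,2)[0]:
    if cv2.contourArea(c)>300:
        bx=cv2.boxPoints(cv2.minAreaRect(c));Q=np.array([plane(f,*p,.029)[:2] for p in bx]);print(bx.round().tolist(),((Q-o)@r*1000).round(1).tolist(),((Q.mean(0)-o)@r*1000).round(1))
E
```

```text
time: 3.88
tcp_pos: [0.4357, 0.0497, 0.1376]
eef_rot: [3.138, 0.085, 0.014]
wrist_force: [0.7, 1.2, 0.6]
grip_width: 0.0182
gripper_force: 0.0
3.9333 [0.43157277 0.05140652 0.12853179] 0.018583958472572954
[[622.0, 165.0], [639.0, 165.0], [639.0, 236.0], [622.0, 236.0]] [[-87.8, -265.9], [-87.7, -280.3], [-151.3, -296.3], [-151.4, -281.1]] [-119.6 -280.9]
[[278.0, 110.0], [338.0, 110.0], [338.0, 172.0], [278.0, 172.0]] [[-44.8, 23.5], [-44.5, -25.0], [-95.1, -26.2], [-95.4, 24.7]] [-70.   -0.8]
[[480.0, 107.0], [534.0, 104.0], [536.0, 145.0], [482.0, 148.0]] [[-41.2, -139.7], [-38.7, -182.9], [-71.3, -190.3], [-73.9, -145.8]] [ -56.3 -164.7]
```

View pics/w2.png

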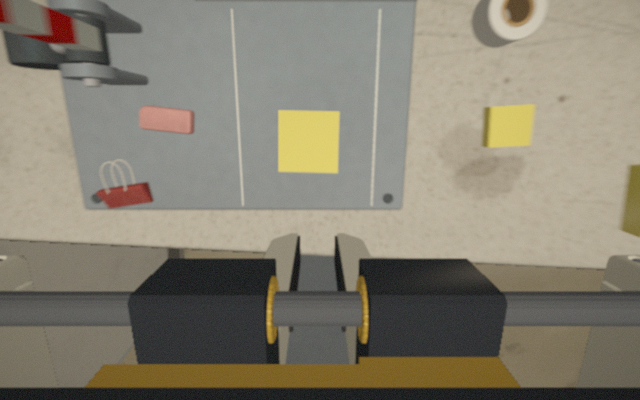

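The lane is clear. The pad sits at (278..338,110..172), bed (-70,-1), and the fingers are centred behind it. I'll descend and push.

```bash

python3 -m jog '[{"dx":0.0,"dy":0.004,"dz":-0.035,"ax":0.0,"ay":0.0,"az":0.0,"gripper":0.2},{"dx":0.0,"dy":0.004,"dz":-0.07,"ax":0.0,"ay":0.0,"az":0.0,"gripper":0.2},{"dx":0.0,"dy":0.004,"dz":-0.1,"ax":0.0,"ay":0.0,"az":0.0,"gripper":0.2},{"dx":0.0,"dy":0.004,"dz":-0.112,"ax":0.0,"ay":0.0,"az":0.0,"gripper":0.2},{"dx":0.0,"dy":0.004,"dz":-0.112,"ax":0.0,"ay":0.0,"az":0.0,"gripper":0.2}]'
python3 - <<'E'
from h import *
s=get_state();ox,oy,yaw=np.load('bed2.npy');r=R.from_euler('z',yaw).as_matrix()[:2,:2]
print(s['tcp_pos'],(np.array(s['tcp_pos'][:2])-[ox,oy])@r)
E
```

```text
time: 4.35
tcp_pos: [0.4293, 0.0581, 0.0166]
eef_rot: [-3.14, -0.09, 0.013]
wrist_force: [-1.5, -0.3, -0.0]
grip_width: 0.0187
gripper_force: 0.0
[0.42932368 0.05806396 0.01657854] [-1.25650170e-01 -1.10831857e-04]
```

```bash

python3 -m jog '[{"dx":0.008,"dy":0.0,"dz":0.0,"ax":0.0,"ay":0.0,"az":0.0,"gripper":0.2},{"dx":0.016,"dy":0.001,"dz":0.0,"ax":0.0,"ay":0.0,"az":0.0,"gripper":0.2},{"dx":0.024,"dy":0.001,"dz":0.0,"ax":0.0,"ay":0.0,"az":0.0,"gripper":0.2},{"dx":0.032,"dy":0.002,"dz":0.0,"ax":0.0,"ay":0.0,"az":0.0,"gripper":0.2},{"dx":0.04,"dy":0.002,"dz":0.0,"ax":0.0,"ay":0.0,"az":0.0,"gripper":0.2}]'
python3 -m jog '[{"dx":0.008,"dy":0.0,"dz":0.0,"ax":0.0,"ay":0.0,"az":0.0,"gripper":0.2},{"dx":0.016,"dy":0.001,"dz":0.0,"ax":0.0,"ay":0.0,"az":0.0,"gripper":0.2},{"dx":0.024,"dy":0.001,"dz":0.0,"ax":0.0,"ay":0.0,"az":0.0,"gripper":0.2},{"dx":0.032,"dy":0.002,"dz":0.0,"ax":0.0,"ay":0.0,"az":0.0,"gripper":0.2},{"dx":0.04,"dy":0.002,"dz":0.0,"ax":0.0,"ay":0.0,"az":0.0,"gripper":0.2}]'
python3 - <<'E'
from h import *
f=cam('wrist');cv2.imwrite('pics/w3.png',f['pixels'])
s=get_state();ox,oy,yaw=np.load('bed2.npy');r=R.from_euler('z',yaw).as_matrix()[:2,:2]
print(s['tcp_pos'],(np.array(s['tcp_pos'][:2])-[ox,oy])@r)
E
```

```text
time: 4.77
tcp_pos: [0.4754, 0.0599, 0.0219]
eef_rot: [-3.14, -0.089, -0.003]
wrist_force: [0.0, 0.2, -0.4]
grip_width: 0.0185
gripper_force: 0.3
time: 5.18
tcp_pos: [0.514, 0.0619, 0.0206]
eef_rot: [-3.14, -0.089, 0.0]
wrist_force: [-1.5, 0.4, 0.3]
grip_width: 0.0188
gripper_force: 0.3
[0.51550454 0.06170643 0.02096998] [-0.03939468 -0.00074268]
```

View pics/w3.png

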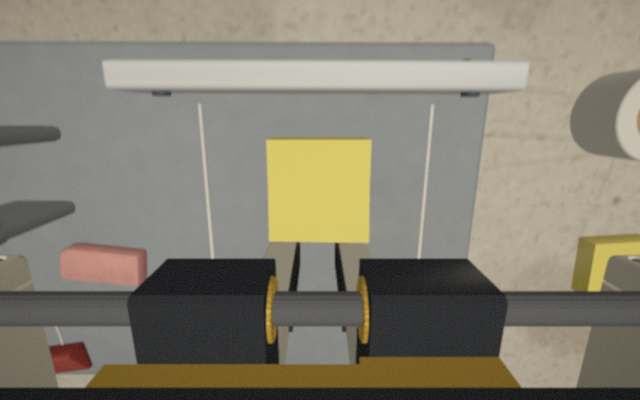

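The pad is square in the lane, far edge at row 139, with the gauge at about row 92. About 22 mm remain, so I'll continue slowly.

```bash

python3 -m jog '[{"dx":0.004,"dy":0.0,"dz":-0.002,"ax":0.0,"ay":0.0,"az":0.0,"gripper":0.2},{"dx":0.008,"dy":0.0,"dz":-0.003,"ax":0.0,"ay":0.0,"az":0.0,"gripper":0.2},{"dx":0.011,"dy":0.001,"dz":-0.003,"ax":0.0,"ay":0.0,"az":0.0,"gripper":0.2},{"dx":0.014,"dy":0.001,"dz":-0.003,"ax":0.0,"ay":0.0,"az":0.0,"gripper":0.2},{"dx":0.017,"dy":0.001,"dz":-0.003,"ax":0.0,"ay":0.0,"az":0.0,"gripper":0.2}]'
python3 -m jog '[{"dx":0.001,"dy":0.0,"dz":0.0,"ax":0.0,"ay":0.0,"az":0.0,"gripper":0.2},{"dx":0.002,"dy":0.0,"dz":0.0,"ax":0.0,"ay":0.0,"az":0.0,"gripper":0.2},{"dx":0.002,"dy":0.0,"dz":0.0,"ax":0.0,"ay":0.0,"az":0.0,"gripper":0.2}]'
```

```text
time: 5.65
tcp_pos: [0.5304, 0.0628, 0.0175]
eef_rot: [-3.14, -0.089, 0.0]
wrist_force: [0.9, -0.7, 0.9]
grip_width: 0.0188
gripper_force: 0.2
time: 5.9
tcp_pos: [0.5325, 0.0627, 0.0177]
eef_rot: [-3.14, -0.089, -0.0]
wrist_force: [1.1, 0.3, 0.6]
grip_width: 0.0184
gripper_force: 0.0
```

```bash

python3 -m jog '[{"dx":0.001,"dy":0.0,"dz":0.0,"ax":0.0,"ay":0.0,"az":0.0,"gripper":0.2},{"dx":0.002,"dy":0.0,"dz":0.0,"ax":0.0,"ay":0.0,"az":0.0,"gripper":0.2},{"dx":0.003,"dy":0.0,"dz":0.0,"ax":0.0,"ay":0.0,"az":0.0,"gripper":0.2},{"dx":0.003,"dy":0.0,"dz":0.0,"ax":0.0,"ay":0.0,"az":0.0,"gripper":0.2}]'
python3 -m jog '[{"dx":0.001,"dy":0.0,"dz":0.0,"ax":0.0,"ay":0.0,"az":0.0,"gripper":0.2},{"dx":0.002,"dy":0.0,"dz":0.0,"ax":0.0,"ay":0.0,"az":0.0,"gripper":0.2},{"dx":0.002,"dy":0.0,"dz":0.0,"ax":0.0,"ay":0.0,"az":0.0,"gripper":0.2}]'
```

```text
time: 6.23
tcp_pos: [0.5352, 0.0627, 0.0176]
eef_rot: [-3.14, -0.089, 0.001]
wrist_force: [-1.9, 0.1, 0.4]
grip_width: 0.0188
gripper_force: 0.8
time: 6.48
tcp_pos: [0.5353, 0.0627, 0.0171]
eef_rot: [-3.14, -0.089, 0.007]
wrist_force: [-9.8, -0.4, 6.5]
grip_width: 0.0182
gripper_force: 4.8
```

Contact with the gauge: the motion stopped and the force rose to about 10 N. I'll push 1 mm more to square the pad, then look.

```bash

python3 -m jog '[{"dx":0.001,"dy":0.0,"dz":0.0,"ax":0.0,"ay":0.0,"az":0.0,"gripper":0.2},{"dx":0.001,"dy":0.0,"dz":0.0,"ax":0.0,"ay":0.0,"az":0.0,"gripper":0.2}]'
python3 -m jog '[{"dx":-0.002,"dy":0.0,"dz":0.0,"ax":0.0,"ay":0.0,"az":0.0,"gripper":0.2},{"dx":-0.005,"dy":0.0,"dz":0.0,"ax":0.0,"ay":0.0,"az":0.0,"gripper":0.2},{"dx":-0.02,"dy":-0.001,"dz":0.0,"ax":0.0,"ay":0.0,"az":0.0,"gripper":0.2},{"dx":-0.04,"dy":-0.002,"dz":0.01,"ax":0.0,"ay":0.0,"az":0.0,"gripper":0.2},{"dx":-0.06,"dy":-0.003,"dz":0.04,"ax":0.0,"ay":0.0,"az":0.0,"gripper":0.2}]'
python3 -m jog '[{"dx":-0.025,"dy":0.0,"dz":0.03,"ax":0.0,"ay":0.0,"az":0.0,"gripper":0.2},{"dx":-0.05,"dy":0.0,"dz":0.06,"ax":0.0,"ay":0.0,"az":0.0,"gripper":0.2},{"dx":-0.06,"dy":0.0,"dz":0.08,"ax":0.0,"ay":0.0,"az":0.0,"gripper":0.2},{"dx":-0.06,"dy":0.0,"dz":0.09,"ax":0.0,"ay":0.0,"az":0.0,"gripper":0.2}]'
python3 - <<'E'
from h import *
f=cam('wrist');W=cv2.resize(f['pixels'][:250,:450],(560,311))
A=cv2.resize(cam('side')['pixels'][135:330,240:380],None,fx=1.6,fy=1.6)
c=np.zeros((312,784,3),np.uint8);c[:311,:560]=W;c[:312,560:]=A;cv2.imwrite('pics/end.png',c)
ox,oy,yaw=np.load('bed2.npy');o=np.array([ox,oy]);r=R.from_euler('z',yaw).as_matrix()[:2,:2]
h=cv2.cvtColor(f['pixels'],40);m=cv2.inRange(h,(22,90,90),(35,255,255));m[:,400:]=0
k=max(cv2.findContours(m,0,2)[0],key=cv2.contourArea);bx=cv2.boxPoints(cv2.minAreaRect(k));Q=np.array([plane(f,*p,.029)[:2] for p in bx]);print(((Q-o)@r*1000).round(1).tolist())
E
```

```text
time: 6.65
tcp_pos: [0.5353, 0.0627, 0.0169]
eef_rot: [3.14, 0.089, -0.01]
wrist_force: [-14.5, 0.7, 9.4]
grip_width: 0.0187
gripper_force: 6.9
time: 7.07
tcp_pos: [0.4744, 0.0595, 0.0538]
eef_rot: [-3.14, -0.089, 0.011]
wrist_force: [-0.2, 0.4, -1.0]
grip_width: 0.0184
gripper_force: 0.0
time: 7.4
tcp_pos: [0.4187, 0.0598, 0.151]
eef_rot: [3.14, 0.09, 0.009]
wrist_force: [0.8, -0.1, 0.7]
grip_width: 0.0189
gripper_force: 0.0
[[21.6, 24.4], [22.1, -24.9], [-12.6, -26.2], [-13.0, 24.8]]
```

View pics/end.png

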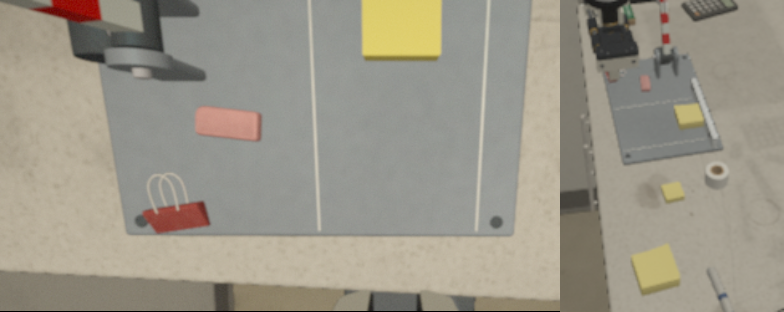

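```bash

python3 -m jog '[{"dx":0.02,"dy":0.0,"dz":0.03,"ax":0.0,"ay":0.0,"az":0.0,"gripper":0.2},{"dx":0.04,"dy":0.0,"dz":0.06,"ax":0.0,"ay":0.0,"az":0.0,"gripper":0.2},{"dx":0.06,"dy":0.0,"dz":0.06,"ax":0.0,"ay":0.0,"az":0.0,"gripper":0.2},{"dx":0.06,"dy":0.0,"dz":0.06,"ax":0.0,"ay":0.0,"az":0.0,"gripper":0.2},{"dx":0.06,"dy":0.0,"dz":0.06,"ax":0.0,"ay":0.0,"az":0.0,"gripper":0.2}]'
python3 - <<'E'
from h import *
f=cam('wrist');cv2.imwrite('pics/end2.png',cv2.resize(f['pixels'][:190,100:500],None,fx=2,fy=2,interpolation=2))
E
```

```text
time: 7.92
tcp_pos: [0.4787, 0.0596, 0.2055]
eef_rot: [-3.14, -0.089, 0.005]
wrist_force: [0.3, -0.9, -0.1]
grip_width: 0.0188
gripper_force: 0.0
```

View pics/end2.png

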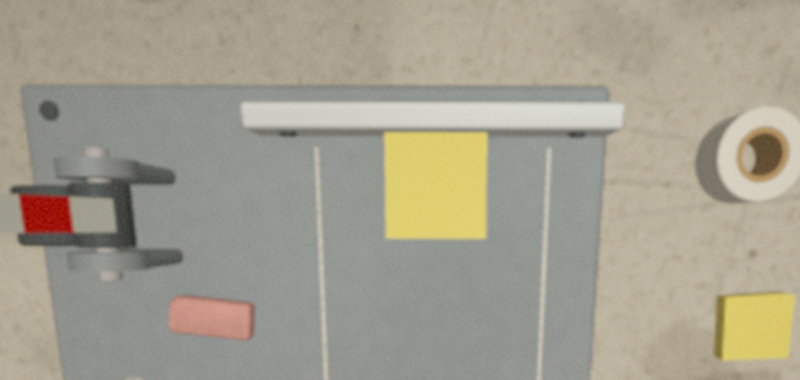

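The pad (385..487,132..239) sits flush and square against the gauge between the lines, and the guard is raised to the left.

```bash
python3 -c "from workcell import finish_job;print(finish_job())"
```

```text
the job is handed in; nothing more can be done
None
```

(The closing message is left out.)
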